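Clamp the clear block in the display clamp

TASK

The clear acrylic block stands loose in the wooden display clamp. Swing the long handle of the clamp's nut over, clockwise as seen from the nut's end, as far as it goes, and only then swing the cam lever at the opposite end fully closed against its firm resistance, so that the block is held firmly upright between the jaws. Leave the duck, the spinning top and the bead frame where they are.

Things in the scene. Friction and masses are not known exactly. Their poses are not given: they have to be found in the camera images.
- clamp: Wooden display clamp fixed on the shelf: base 100 x 180 x 12 mm (x, y, z), upright cheeks 80 x 20 mm, 70 mm high, at y = +68 and -68 mm, inside them two wooden jaws 60 mm high. Origin: centre of the underside. Its y axis runs along the screw, from the cam lever end (-y) to the nut end (+y); z up; x points away from the robot, give or take 20 degrees.
- nut (a joint): Steel nut at the clamp's +y end with one long handle, turning about a level axis along the clamp's y at x = 0, z = 45 mm. Value 0: handle leans 0.7 rad from vertical to the clamp's +x; growing values (clockwise from the nut end) swing it over the top to a stop at 1.4, leaning 0.7 rad to -x. Starts at 0 to 0.25. 1 rad moves its jaw in 3.9 mm. Takes about 3 N at the ball; stays where left.
- nut_ball (a point): Centre of the 20 mm steel ball at the end of the nut's handle: 70 mm from the nut's axis, at y = 97 mm of the clamp, 99 to 115 mm above the shelf as it swings. Nothing else stands above 73 mm near it.
- lever (a joint): Steel cam lever at the clamp's -y end, swinging level about an upright pivot at x = 0, y = -93 mm of the clamp. Value 0: open, pointing along the clamp's -y; growing values swing it towards +x, to a stop at 1.5 (closed, pointing to +x beside the cheek). Starts at 0 to 0.15. Pushes its sprung jaw in 5 mm; with the nut tight it resists (up to 5 N at the post). Friction keeps it closed.
- lever_post (a point): Point on the axis of the upright steel grip post at the lever's outer end: post 16 mm in diameter, 85 mm from the pivot; this point is 63 mm above the shelf, the post's top 75 mm, its foot 37 mm (the lever itself is 12 mm wide and lies 38 to 52 mm above the shelf).
- cam_jaw: The wooden jaw moved by the cam lever, on the -y side of the block. Its origin is the clamp's origin displaced with the jaw along the clamp's y (0 when open, up to about +5 mm).
- block: Clear acrylic block 40 x 50 x 60 mm (x, y, z) standing on the clamp's base between the jaws, with 7 mm of play in all. Origin: centre of its underside.
- duck: Bystander: purple silicone bath duck, 70 mm long, 66 mm high. Origin: centre of its underside.
- top: Bystander: stainless steel spinning top, 48 mm across, 48 mm high, standing on its flat 14 mm foot. Origin: centre of its underside.
- beads: Bystander: wooden abacus-style bead frame lying flat, 100 x 150 x 18 mm (x, y, z). Origin: centre of its underside.
Things that resemble listed ones, but are neither listed nor needed, are in the scene too. What is shaped like the block but green is not meant.

How it is judged:
By the outcome, as a careful person would: the job done as asked, in the order asked, and still so for the second after the job is handed in, with the robot touching nothing.
It also fails if it takes over 56 s, if anything falls off the work surface, if the arm or the gripper's body presses on something with over 40 N, if the wrist force passes 120 N, or if a joint passes its speed limit or range.

ROBOT

A 6-joint arm with a two-finger parallel gripper is mounted at the origin on the work surface. World frame = base frame: x ahead of the robot, y to its left, z up, the work surface at z = 0. Lengths are in m, angles in degrees, forces in N, time in s.
With the tool pointing down it reaches from about 0.275 to 0.75 m from the base axis. Payload 10.2 kg.
Tool frame: the origin (TCP) lies between the finger pads; the fingertips stand 19 mm ahead of it and the grasp point (between the pads) is the TCP; z points along the fingers, y is the direction in which the jaws open and shut (so a half turn about z gives the same grasp; the last joint's range is limited). The gripper opens to 88 mm and grips with 3 to 60 N. Pads are 18 mm wide; open, the fingers measure 123 mm over their backs; the gripper's body (75 mm by 187 mm) begins 45 mm behind the grasp point.
Start: joints at [-89.977, 17.928, 85.812, -0, 76.261, -12.8], TCP at [0.117, -0.512, 0.258] pointing down, gripper open.
Joint ranges: [-168.41, 168.41], [-55.51, 124.54], [10.69, 146.95], [-70.63, 250.63], [1, 178], [-165.06, 165.06]. Speed limits (degrees/s): [136.94, 136.94, 172.46, 180, 180, 180].

INTERFACE

Orientations are given as [roll, pitch, yaw] about the fixed x, y, z axes, in that order (R = Rz(yaw) Ry(pitch) Rx(roll)).
In Python, from station import monitor, snapshot, ticket, regions_of gives the robot as it stands. The module is installed in compiled form; this text tells all that it offers.
- The arm moves only by the tool carry_out, never from a script. Its argument "deltas" is one flat list of numbers, 6 for each row, row after row: the shift along the tool's x, y, z in mm, then the turn, a rotation vector about the tool's x, y, z in rad. In form: [x, y, z, ax, ay, az, x, y, z, ax, ay, az, ...]. A call has 1 to 20 rows; each row is the pose to reach, as a shift and turn from the pose commanded when the call began, along the tool's axes at that moment; what a row does not reach only later rows make up. A row lasts 1/12 s, in which the tool goes at most 41.7 mm and 7.16 degrees, less where a joint would pass 70% of its speed; a pose out of reach is approached as far as the arm can. A call with a gripper value outside its range is refused whole. "fingers" is the finger opening in mm, from 0 to 88.1, set as the call begins (left out, the last holds). The fingers move at their own pace and stop on an object; "grip_force" is the grip in N (left out, the last holds). Time passes only in rows, so rows that repeat a pose let the fingers close. It gives the time, the measured TCP pose, the force and the opening at its end, in the units of the state.
- monitor.state(): the state, without advancing time (a new reading comes with each control period).
- snapshot(name): name is "scene" or "top" or "wrist"; returns a dict with "img" (480x640x3 uint8, blue, green, red), "K" (3x3 intrinsics, pixels), "world_from_camera" (4x4, takes a point from camera to world coordinates). Camera axes: x right, y up, looking along -z (the intrinsics and any distortion apply to the point x, -y, -z); pixel columns grow to the right and rows downward; lengths in m; the calibration is good to about 2 mm. A picture is of the moment at which its call begins. There is no depth.
- ticket.hand_in(): hands the job in, once; it reports no verdict.
Trained networks look in a picture, given as the dict that the camera call returned (one of the last four; its "shot" number tells which), for a name from the list of things; names that differ only in an ending like _2 or _b are one class to them, and where a whole thing is asked for, a point or a joint stands for the part that bears it (a point fixed in the world has none). Each returns a list of dicts, best first, with "score" (0 to 1); they miss things now and then, are a little off and sometimes report something else, mostly with a low value. They report only what shows in the picture. A call takes as long as a camera call. They do not tell look-alikes from the thing itself.
- regions_of(picture, label): "mask" (480x640 bool, what is visible of it) and "rect" ([left, top, right, bottom] in pixels, round what is visible of it).
The state is a dict: "t": time; "q": joint angles; "dq": joint speeds; "joint_efforts": joint torques, N m; "ee_pos": TCP position; "orientation": TCP orientation; "wrist_force": force on the tool from outside, world axes, zero at the start; "moment": the same for the moment, N m; "width": finger opening in m.
Only numpy, scipy, OpenCV 4.12 (cv2) and the standard library are available. Lean on these libraries where they do the work, as an engineer would, in place of code of your own. Each camera call takes 0.05 s, during which the arm holds its last target.

## Working session

There is one attempt and no reset: what is moved stays moved. The work goes in short steps, Python scripts to look and compute and a tool call to move; the robot and the scene stay as the last step left them, time stands still between calls to the robot, and variables do not carry over. Pictures are saved under pics/ and viewed, and the job is handed in when it is done.

Besides the shell and the picture viewer there is one more tool, called after "Emit:" as a command line: name --argument value ..., lists and objects as JSON in quotes. carry_out: Moves the arm, as the interface text tells. Its arguments: {"type":"object","properties":{"deltas":{"type":"array","items":{"type":"number"}},"fingers":{"type":"number"},"grip_force":{"type":"number"}},"required":["deltas"]}

```bash
mkdir -p pics; ls
python3 - <<'E'
from station import monitor, snapshot, regions_of
import cv2,numpy as np,pickle
print(monitor.state())
for n in ["scene","top"]:
    p=snapshot(n); cv2.imwrite(f"pics/{n}0.png",p["img"]); pickle.dump(p,open(f"pics/{n}0.pkl","wb"))
    print(n,p["K"].tolist(),np.round(p["world_from_camera"],4).tolist(),[k for k in p])
    for l in ["clamp","nut_ball","lever_post","block","duck","top","beads"]:
        for r in regions_of(p,l): print(l,round(r["score"],2),r["rect"])
E
```

```text
pics
{'t': 0.0, 'q': array([-8.99775397e+01,  1.79575555e+01,  8.58534330e+01,  8.38565869e-04,
        7.62607869e+01, -1.28005378e+01]), 'dq': array([ 0.02298515, -0.05280332,  0.01054496, -0.05840877,  0.03319503,
       -0.03066307]), 'joint_efforts': array([ 1.42105553e-03, -4.02208114e+01, -2.52265495e+01,  6.95548626e-02,
        3.52384395e-02, -6.65960420e-05]), 'ee_pos': array([ 0.11650385, -0.51168357,  0.25718171]), 'orientation': array([-1.79930189e+02, -1.66964622e-02,  1.28227883e+01]), 'wrist_force': array([ 0.46195176, -0.32995546, -0.03450059]), 'moment': array([-0.02877779, -0.03267819,  0.00192418]), 'width': 0.08849767755677716}
scene [[438.2358608908528, 0.0, 320.7859464119943], [0.0, 438.2358608908528, 242.00632499745944], [0.0, 0.0, 1.0]] [[-0.8219, -0.2899, 0.4904, 0.9463], [0.5693, -0.4492, 0.6886, 0.4611], [0.0207, 0.8451, 0.5342, 0.5138], [0.0, 0.0, 0.0, 1.0]] ['img', 'K', 'world_from_camera', 'shot']
clamp 0.61 [276.8, 212.4, 377.6, 321.3]
nut_ball 0.56 [330.8, 272.3, 368.9, 307.2]
nut_ball 0.27 [277.7, 210.4, 377.8, 323.1]
lever_post 0.79 [278.3, 216.6, 
[... 366 characters left out ...]
3, 244.5086448445802], [0.0, 0.0, 1.0]] [[0.0103, 0.9912, -0.1323, 0.4262], [-0.9995, 0.0061, -0.0319, -0.0926], [-0.0309, 0.1326, 0.9907, 1.0542], [0.0, 0.0, 0.0, 1.0]] ['img', 'K', 'world_from_camera', 'shot']
clamp 0.93 [280.8, 210.6, 422.3, 273.6]
clamp 0.23 [314.0, 306.1, 336.9, 330.8]
nut_ball 0.63 [282.6, 212.9, 296.2, 252.7]
lever_post 0.9 [370.3, 244.3, 422.0, 258.6]
lever_post 0.74 [282.5, 211.8, 423.9, 272.5]
block 0.87 [319.7, 237.0, 343.4, 258.2]
block 0.66 [359.4, 310.7, 386.3, 329.5]
block 0.62 [228.8, 242.9, 258.2, 271.6]
block 0.56 [337.3, 157.2, 362.4, 188.3]
duck 0.86 [277.9, 143.6, 308.8, 183.0]
top 0.62 [312.7, 305.7, 338.3, 331.6]
beads 0.91 [435.5, 237.0, 516.9, 298.0]
```

Run:
```python
import cv2,numpy as np
a=cv2.imread("pics/scene0.png")[180:390,220:450];b=cv2.imread("pics/top0.png")[130:345,215:530]
cv2.imwrite("pics/s0c.png",cv2.resize(a,None,fx=2.6,fy=2.6,interpolation=cv2.INTER_CUBIC))
cv2.imwrite("pics/t0c.png",cv2.resize(b,None,fx=2.5,fy=2.5,interpolation=cv2.INTER_CUBIC))
```

```text
(no output)
```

View pics/s0c.png

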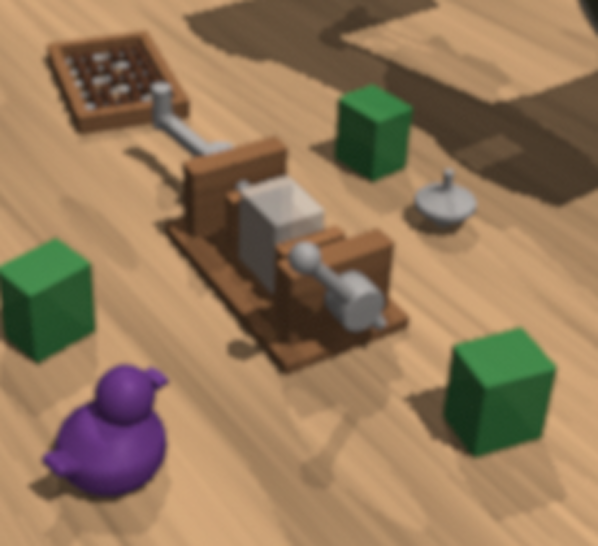

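View pics/t0c.png

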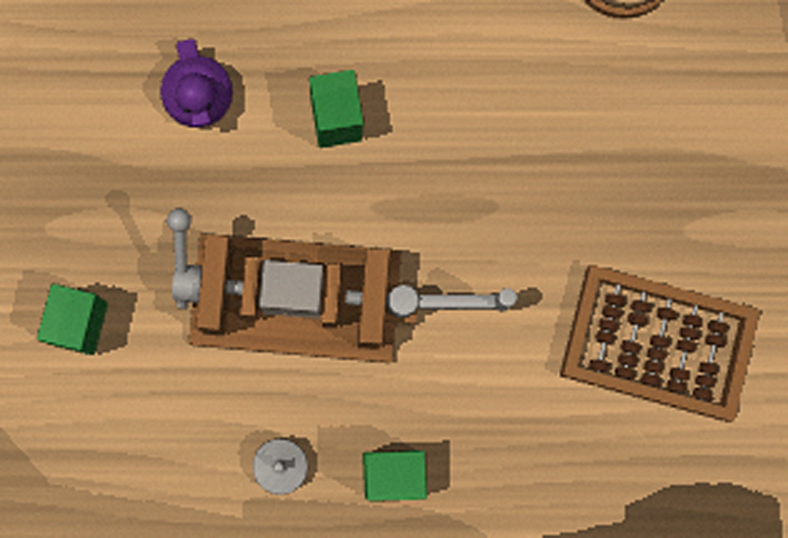

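View pics/top0.png

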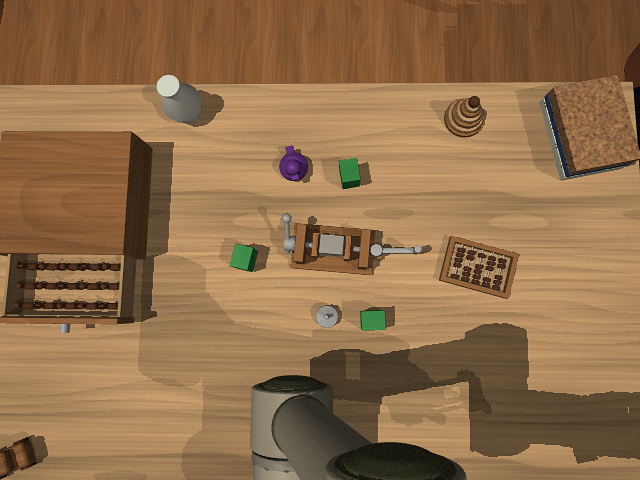

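The scene view shows the nut ball at about (337,279) and the post top at about (281,215). In the top view they are at about (287,218) and (418,249). The grey-clear block (331,247) sits between the jaws. The four green blocks are look-alikes and aren't needed. The clamp with the nut and lever is unique. Next I fit the clamp pose and joint values to both views.

```bash
cat > h.py <<'E'
import numpy as np,cv2,pickle
from scipy.optimize import least_squares
def proj(p,X):
    T=np.linalg.inv(p["world_from_camera"]); c=T[:3,:3]@X+T[:3,3]
    u=p["K"]@np.array([c[0],-c[1],-c[2]]); return u[:2]/u[2]
def toW(c,P):
    x,y,a=c; return np.array([x+np.cos(a)*P[0]-np.sin(a)*P[1],y+np.sin(a)*P[0]+np.cos(a)*P[1],P[2]])
def ball(n): 
    th=0.7-n; return np.array([.07*np.sin(th),.097,.045+.07*np.cos(th)])
def post(l,z=.063): return np.array([.085*np.sin(l),-.093-.085*np.cos(l),z])
E
python3 - <<'E'
from h import *
S=pickle.load(open("pics/scene0.pkl","rb"));T=pickle.load(open("pics/top0.pkl","rb"))
s=lambda u,v:np.array([u/2.6+220,v/2.6+180]); t=lambda u,v:np.array([u/2.5+215,v/2.5+130])
def obs(v):
    c=v[:3]
    return [("ballS",S,ball(v[3]),s(305,258)),("ballT",T,ball(v[3]),t(179,219)),
    ("postS",S,post(v[4],.075),s(162,88)),("postT",T,post(v[4],.075),t(508,297)),
    ("b-+T",T,np.array([-.05,.09,.012]),t(191,333)),("b--T",T,np.array([-.05,-.09,.012]),t(396,349)),
    ("b++S",S,np.array([.05,.09,.012]),s(285,363)),("b-+S",S,np.array([-.05,.09,.012]),s(407,318)),("b+-S",S,np.array([.05,-.09,.012]),s(172,222))]
def f(v): return np.concatenate([proj(p,toW(v[:3],P))-m for _,p,P,m in obs(v)])
r=least_squares(f,[.45,-.09,0,.1,.05],loss="soft_l1")
v=r.x;print(v.round(4)); 
for o in obs(v): print(o[0],(proj(o[1],toW(v[:3],o[2]))-o[3]).round(1))
np.save("fit.npy",v)
print("ball",toW(v[:3],ball(v[3])),toW(v[:3],ball(1.4)),"post",toW(v[:3],post(v[4])),toW(v[:3],post(1.5)),"yaw",np.degrees(v[2]))
E
```

```text
[ 0.5591 -0.0629 -0.0638  0.0474  0.0075]
ballS [-0.4 -0.1]
ballT [-0.4  0.4]
postS [-0.6 -0.5]
postT [0.1 0.4]
b-+T [-0.6  3.8]
b--T [-0.9  3.2]
b++S [-0.9  1.1]
b-+S [ 0.  -0.8]
b+-S [-5.9  0.8]
ball [0.60766522 0.03117974 0.10061705] [0.52024221 0.03676209 0.09853895] post [ 0.54835456 -0.24059071  0.063     ] [ 0.63736969 -0.16712889  0.063     ] yaw -3.6536322390856553
```

```bash
cat > ov.py <<'E'
from h import *
def draw(p,v,box,f,out):
    c=v[:3]; im=cv2.resize(p["img"][box[1]:box[3],box[0]:box[2]],None,fx=f,fy=f,interpolation=cv2.INTER_CUBIC)
    q=lambda P:tuple(int(k) for k in (proj(p,toW(c,np.array(P)))-box[:2]+.5)*f)
    def bx(x,y,z,col):
        for a in x:
            for b in y: cv2.line(im,q((a,b,z[0])),q((a,b,z[1])),col,1)
        for z_ in z:
            for a in x: cv2.line(im,q((a,y[0],z_)),q((a,y[1],z_)),col,1)
            for b in y: cv2.line(im,q((x[0],b,z_)),q((x[1],b,z_)),col,1)
    bx((-.05,.05),(-.09,.09),(0,.012),(0,255,0))
    for s in (1,-1): bx((-.04,.04),(s*.058,s*.078),(.012,.07),(255,255,0))
    cv2.line(im,q((0,.097,.045)),q(ball(v[3])),(0,0,255),1); cv2.circle(im,q(ball(v[3])),6,(0,0,255),1)
    cv2.line(im,q((0,-.093,.052)),q(post(v[4],.052)),(0,0,255),1); cv2.line(im,q(post(v[4],.052)),q(post(v[4],.075)),(0,0,255),1)
    cv2.imwrite(out,im)
E
python3 - <<'E'
from ov import *
v=np.load("fit.npy")
S=pickle.load(open("pics/scene0.pkl","rb"));T=pickle.load(open("pics/top0.pkl","rb"))
draw(S,v,(265,195,390,330),4,"pics/ovs.png");draw(T,v,(275,195,435,285),5,"pics/ovt.png")
E
```

```text
(no output)
```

View pics/ovs.png

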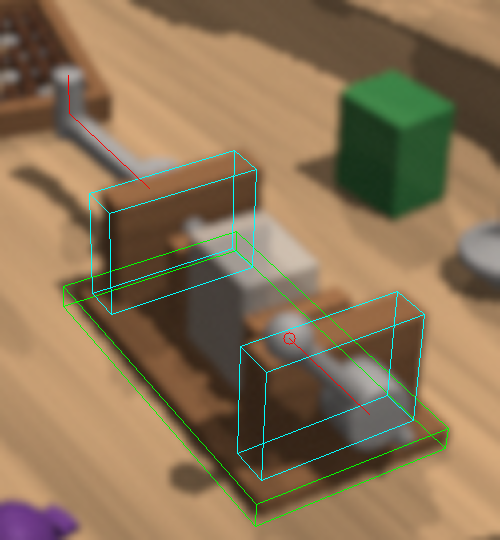

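View pics/ovt.png

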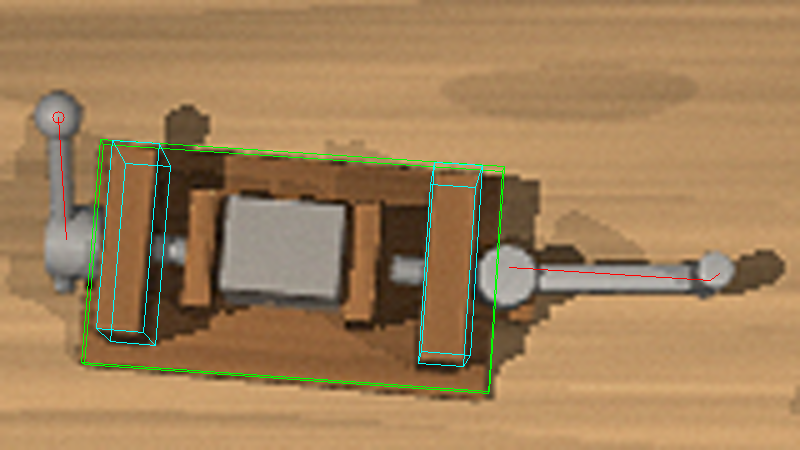

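Run:
```python
from ov import *
S=pickle.load(open("pics/scene0.pkl","rb"));T=pickle.load(open("pics/top0.pkl","rb"))
s=lambda u,v:np.array([u/4+264.5,v/4+194.5]); t=lambda u,v:np.array([u/5+274.5,v/5+194.5])
def obs(v):
    return [("ballS",S,ball(v[3]),s(292,336)),("ballT",T,ball(v[3]),t(58,115)),
    ("postS",S,post(v[4],.075),s(69,73)),("postT",T,post(v[4],.075),t(715,268)),
    ("b-+T",T,np.array([-.05,.09,.012]),t(82,360)),("b--T",T,np.array([-.05,-.09,.012]),t(489,391)),
    ("b++S",S,np.array([.05,.09,.012]),s(257,506)),("b-+S",S,np.array([-.05,.09,.012]),s(447,434)),
    ("piv",T,np.array([0,-.093,.058]),t(508,275)),("c",T,np.array([-.04,-.058,.07]),t(419,361)),("c",T,np.array([-.04,-.078,.07]),t(466,366))]
def f(v): return np.concatenate([proj(p,toW(v[:3],P))-m for _,p,P,m in obs(v)])
r=least_squares(f,np.load("fit.npy"),loss="soft_l1")
v=r.x;print(v.round(4)); 
for o in obs(v): print(o[0],(proj(o[1],toW(v[:3],o[2]))-o[3]).round(1))
np.save("fit.npy",v)
print("ball",toW(v[:3],ball(v[3])),toW(v[:3],ball(1.4)),"post",toW(v[:3],post(v[4])),toW(v[:3],post(1.5)),"yaw",np.degrees(v[2]))
draw(S,v,(265,195,390,330),4,"pics/ovs2.png");draw(T,v,(275,195,435,285),5,"pics/ovt2.png")
```

```text
[ 0.5579 -0.0622 -0.0844  0.0698  0.0787]
ballS [-0.4  0. ]
ballT [0.2 0.7]
postS [-0.4  0.9]
postT [0.4 0.5]
b-+T [-0.8  0.2]
b--T [-0.7  1.5]
b++S [-0.5 -0.3]
b-+S [ 0.6 -0.8]
piv [ 0.1 -0.3]
c [-0.2 -0.7]
c [ 0.  -0.8]
ball [0.60712792 0.030993   0.10155547] [0.52109082 0.03826907 0.09853895] post [ 0.54952882 -0.23985383  0.063     ] [ 0.63399354 -0.16799134  0.063     ] yaw -4.833940142937983
```

View pics/ovt2.png

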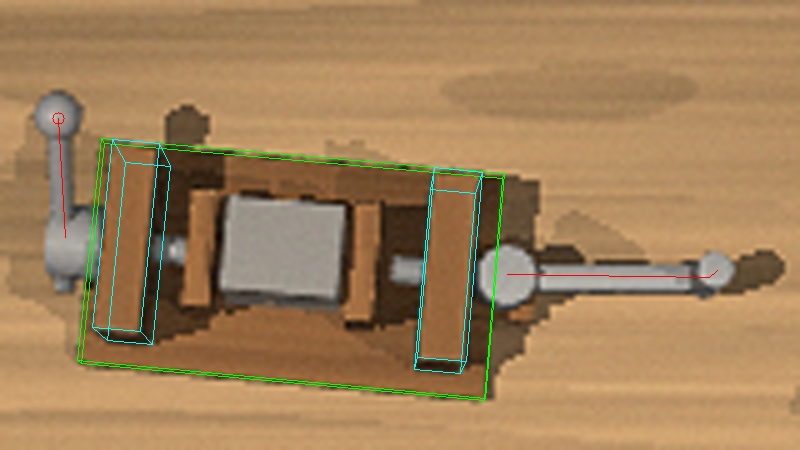

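```bash
cat > plan.py <<'E'
import numpy as np
def plan(cmd,way):
    # cmd=(x,y,z,yawdeg), way list of same; tool-down frames
    a=np.radians(cmd[3]); X=np.array([np.cos(a),np.sin(a),0]);Y=np.array([np.sin(a),-np.cos(a),0]);out=[]
    for w in way:
        d=(np.array(w[:3])-np.array(cmd[:3]))*1000
        out.append([round(float(X@d),1),round(float(Y@d),1),round(float(-d[2]),1),0,0,round(float(-np.radians(w[3]-cmd[3])),3)])
    return out
E
python3 - <<'E'
from plan import *
print(plan((.117,-.512,.258,12.8),[(.607,.031,.187,-4.8)]))
E
```

```text
[[598.1, -420.9, 71.0, 0, 0, 0.307]]
```

Emit:
carry_out --deltas '[200,-140,0,0,0,0.1,598,-421,71,0,0,0.307,598,-421,71,0,0,0.307,598,-421,71,0,0,0.307,598,-421,71,0,0,0.307,598,-421,71,0,0,0.307,598,-421,71,0,0,0.307,598,-421,71,0,0,0.307,598,-421,71,0,0,0.307,598,-421,71,0,0,0.307,598,-421,71,0,0,0.307,598,-421,71,0,0,0.307,598,-421,71,0,0,0.307,598,-421,71,0,0,0.307,598,-421,71,0,0,0.307,598,-421,71,0,0,0.307,598,-421,71,0,0,0.307,598,-421,71,0,0,0.307,598,-421,71,0,0,0.307,598,-421,71,0,0,0.307]' --fingers 60

```text
t: 2.47
ee_pos: [0.6063, 0.0322, 0.186]
orientation: [180.0, 0.1, -4.6]
wrist_force: [-0.5, -0.5, -1.2]
width: 0.0601
```

Run:
```python
from station import monitor, snapshot, regions_of
from h import *
v=np.load("fit.npy")
p=snapshot("wrist"); im=p["img"].copy()
for P in (ball(v[3]),post(v[4],.075)):
    u=proj(p,toW(v[:3],P)); print(u); 
    if 0<u[0]<640: cv2.circle(im,tuple(int(k) for k in u),5,(0,0,255),1)
cv2.imwrite("pics/w1.png",im)
print(monitor.state()["ee_pos"],monitor.state()["orientation"])
for r in regions_of(p,"nut_ball"): print(r["score"],r["rect"])
```

```text
[329.78463979 260.35552725]
[774.55098497 302.55838847]
[0.60591919 0.03122295 0.18644261] [ 1.79986613e+02  3.76737995e-02 -4.73677897e+00]
0.87 [311.0, 237.5, 359.4, 320.1]
```

View pics/w1.png

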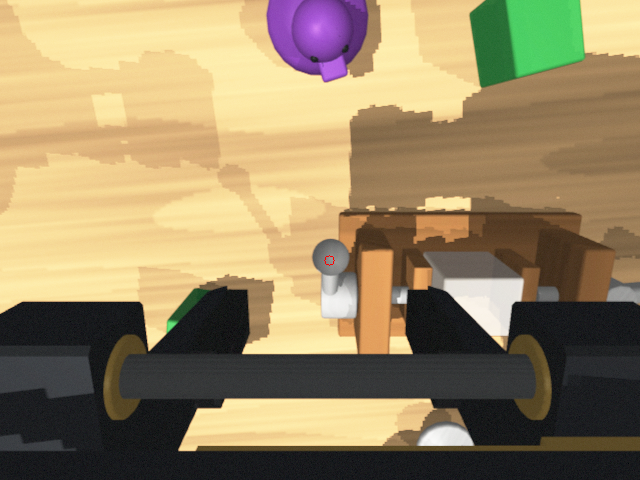

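The wrist view shows the ball at (331,258), matching the prediction (330,260) and centred between the fingers. I'll descend and grip gently.

Emit:
carry_out --deltas '[0,0,30,0,0,0,0,0,60,0,0,0,0,0,82,0,0,0,0,0,82,0,0,0,0,0,82,0,0,0]'

```text
t: 2.98
ee_pos: [0.6058, 0.0303, 0.1051]
orientation: [180.0, 0.1, -4.8]
wrist_force: [0.6, 0.7, 1.7]
width: 0.0595
```

Emit:
carry_out --deltas '[0,0,0,0,0,0,0,0,0,0,0,0,0,0,0,0,0,0,0,0,0,0,0,0,0,0,0,0,0,0,0,0,0,0,0,0,0,0,0,0,0,0,0,0,0,0,0,0]' --fingers 14 --grip_force 20

```text
t: 3.65
ee_pos: [0.6062, 0.0309, 0.1049]
orientation: [180.0, -0.0, -4.8]
wrist_force: [-1.1, -4.4, 2.0]
width: 0.0183
```

Emit:
carry_out --deltas '[-5.8,0,-3.8,0,0,0,-12,0,-7,0,0,0,-18.5,0,-9.6,0,0,0,-25.2,0,-11.6,0,0,0,-32.1,0,-12.8,0,0,0,-39.1,0,-13.4,0,0,0,-39.1,0,-13.4,0,0,0]'

```text
t: 4.23
ee_pos: [0.5677, 0.034, 0.1198]
orientation: [179.9, -0.2, -4.8]
wrist_force: [-1.0, -3.8, 9.2]
width: 0.0184
```

Emit:
carry_out --deltas '[-7,0,-0.8,0,0,0,-13.9,0,-0.3,0,0,0,-20.8,0,1.0,0,0,0,-27.4,0,3.2,0,0,0,-33.8,0,6.1,0,0,0,-39.9,0,9.6,0,0,0,-45,0,13.2,0,0,0,-47.2,0,15,0,0,0,-49.8,0,17,0,0,0,-51,0,18,0,0,0,-51,0,18,0,0,0,-51,0,18,0,0,0]'

```text
t: 5.23
ee_pos: [0.516, 0.0384, 0.1011]
orientation: [179.9, 0.0, -4.8]
wrist_force: [-7.7, -5.7, 12.8]
width: 0.0177
```

```bash
cat > look.py <<'E'
import sys
from station import snapshot,monitor
from ov import *
n=sys.argv[1]; v=np.load("fit.npy"); v[3]=float(sys.argv[2]); v[4]=float(sys.argv[3])
p=snapshot("scene");draw(p,v,(265,195,390,330),4,f"pics/{n}s.png")
p=snapshot("top");draw(p,v,(275,195,435,285),5,f"pics/{n}t.png")
E
python3 look.py a 1.4 0.08
```

```text
(no output)
```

View pics/as.png

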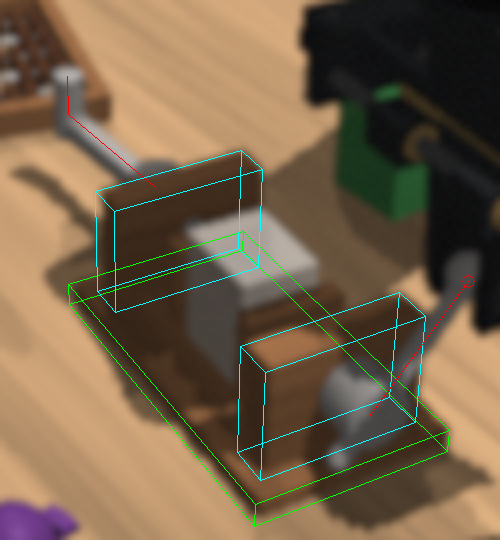

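Emit:
carry_out --deltas '[-3,0,0,0,0,0,-6,0,0,0,0,0,-8,0,1,0,0,0,-8,0,1,0,0,0,-8,0,1,0,0,0]'

```text
t: 5.75
ee_pos: [0.5127, 0.0384, 0.1005]
orientation: [180.0, -0.7, -4.8]
wrist_force: [20.0, -4.9, -7.7]
width: 0.0178
```

The handle now resists with about 20 N, so it is at the stop. I'll release and retreat upward, then check.

Emit:
carry_out --deltas '[0,0,0,0,0,0,0,0,0,0,0,0,0,0,0,0,0,0,0,0,0,0,0,0,0,0,0,0,0,0,0,0,-30,0,0,0,0,0,-60,0,0,0,0,0,-85,0,0,0]' --fingers 60

```text
t: 6.42
ee_pos: [0.5083, 0.0396, 0.1857]
orientation: [-180.0, -0.0, -4.8]
wrist_force: [0.2, -0.4, 0.8]
width: 0.0597
```

```bash
python3 look.py b 1.4 0.08
python3 - <<'E'
from station import snapshot,monitor,regions_of
from h import *
v=np.load("fit.npy");s=monitor.state();print(s["ee_pos"],s["orientation"],s["wrist_force"],s["q"],s["width"])
p=snapshot("wrist");im=p["img"].copy()
for n,c in((1.25,(0,255,0)),(1.4,(0,0,255))):
    u=proj(p,toW(v[:3],ball(n)));print(n,u);cv2.circle(im,tuple(int(k) for k in u),4,c,1)
cv2.imwrite("pics/w2.png",im)
E
```

```text
[0.50981452 0.03941085 0.18776818] [179.97904641  -0.39619562  -4.75413426] [-0.42465092  0.16299153  0.52215122] [-8.72921029e+00  1.98663091e+01  9.41563711e+01  7.20654310e-03
  6.55806250e+01  8.60220399e+01] 0.060077682506622286
1.25 [328.01195976 227.54133609]
1.4 [327.94199096 240.46394181]
```

View pics/bs.png

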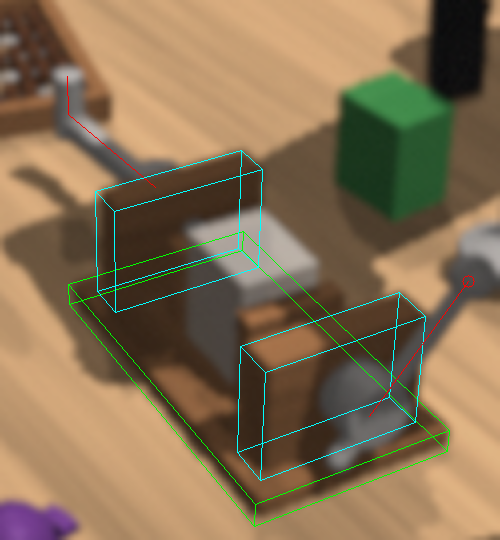

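View pics/w2.png

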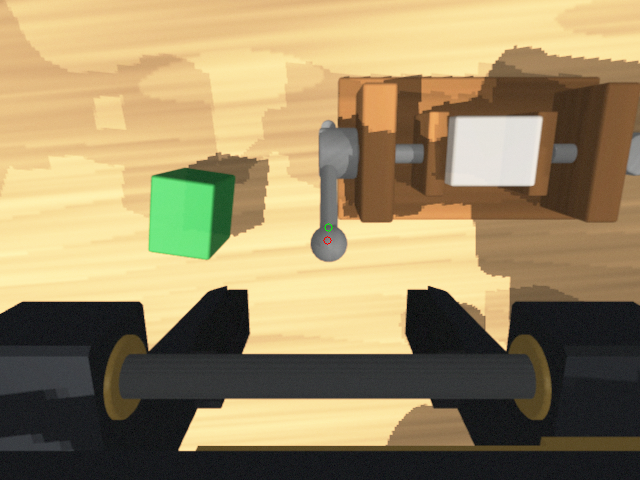

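The wrist view shows the ball at (329,243), with value 1.4 predicted at (328,240), so the nut is at its stop. Next is the lever post.

Run:
```python
from plan import *
print(plan((.5092,.0392,.1844,-4.8),[(.5495,-.240,.16,90)]))
```

```text
[[63.5, 274.8, 24.4, 0, 0, -1.655]]
```

Emit:
carry_out --deltas '[63.5,275,0,0,0,-1.655,63.5,275,0,0,0,-1.655,63.5,275,0,0,0,-1.655,63.5,275,0,0,0,-1.655,63.5,275,0,0,0,-1.655,63.5,275,0,0,0,-1.655,63.5,275,0,0,0,-1.655,63.5,275,0,0,0,-1.655,63.5,275,0,0,0,-1.655,63.5,275,0,0,0,-1.655,63.5,275,0,0,0,-1.655,63.5,275,0,0,0,-1.655,63.5,275,0,0,0,-1.655,63.5,275,24,0,0,-1.655,63.5,275,24,0,0,-1.655,63.5,275,24,0,0,-1.655,63.5,275,24,0,0,-1.655,63.5,275,24,0,0,-1.655]' --fingers 44

```text
t: 8.07
ee_pos: [0.549, -0.24, 0.1607]
orientation: [180.0, 0.0, 90.0]
wrist_force: [0.3, 0.7, -0.2]
width: 0.0438
```

Run:
```python
from station import snapshot,monitor,regions_of
from h import *
v=np.load("fit.npy");s=monitor.state();print(s["ee_pos"],s["orientation"],s["q"])
p=snapshot("wrist");im=p["img"].copy()
u=proj(p,toW(v[:3],post(v[4],.075)));print(u);cv2.circle(im,tuple(int(k) for k in u),4,(0,0,255),1)
u=proj(p,s["ee_pos"]-np.array([0,0,.075]));cv2.circle(im,tuple(int(k) for k in u),4,(0,255,0),1);print(u)
cv2.imwrite("pics/w3.png",im)
```

```text
[ 0.549035   -0.23997356  0.16069663] [1.79962757e+02 2.25359018e-02 8.99682577e+01] [-3.48022680e+01  3.20584164e+01  7.97207031e+01  2.93790508e-03
  6.81774356e+01 -3.47716240e+01]
[325.18794618 259.29695776]
[324.14964854 265.80463975]
```

View pics/w3.png

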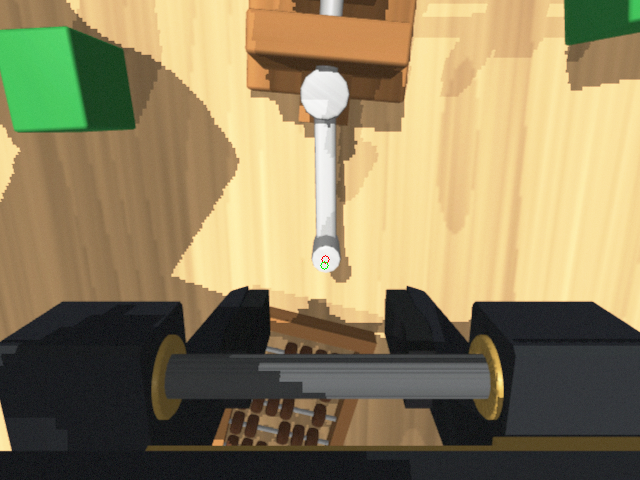

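The post top is at (326,258), predicted (325,259), and centred between the fingers. I'll descend and grip.

Emit:
carry_out --deltas '[0,0,30,0,0,0,0,0,60,0,0,0,0,0,83,0,0,0,0,0,83,0,0,0,0,0,83,0,0,0]'

```text
t: 8.53
ee_pos: [0.5488, -0.2398, 0.0773]
orientation: [-180.0, -0.0, 90.0]
wrist_force: [0.5, -0.1, 0.6]
width: 0.0439
```

Emit:
carry_out --deltas '[0,0,0,0,0,0,0,0,0,0,0,0,0,0,0,0,0,0,0,0,0,0,0,0,0,0,0,0,0,0,0,0,0,0,0,0]' --fingers 12 --grip_force 25

```text
t: 9.03
ee_pos: [0.5491, -0.2401, 0.0779]
orientation: [180.0, 0.0, 90.1]
wrist_force: [-1.5, 0.5, 4.9]
width: 0.0152
```

Run:
```python
from plan import *
from h import *
v=np.load("fit.npy");c=v[:3]
W=[]
p0=toW(c,post(v[4]))
for l in list(np.arange(.18,1.5,.1))+[1.5,1.54,1.58]:
    W.append((*toW(c,post(l,.077))[:2],.077,90+np.degrees(l-v[4])))
P=plan((p0[0],p0[1],.077,90),W)
print(P)
```

```text
[[0.4, 8.6, -0.0, 0, 0, -0.101], [1.6, 17.0, -0.0, 0, 0, -0.201], [3.7, 25.3, -0.0, 0, 0, -0.301], [6.6, 33.2, -0.0, 0, 0, -0.401], [10.2, 40.9, -0.0, 0, 0, -0.501], [14.6, 48.2, -0.0, 0, 0, -0.601], [19.7, 55.0, -0.0, 0, 0, -0.701], [25.5, 61.2, -0.0, 0, 0, -0.801], [31.9, 66.8, -0.0, 0, 0, -0.901], [38.8, 71.8, -0.0, 0, 0, -1.001], [46.1, 76.1, -0.0, 0, 0, -1.101], [53.9, 79.6, -0.0, 0, 0, -1.201], [61.9, 82.3, -0.0, 0, 0, -1.301], [70.2, 84.2, -0.0, 0, 0, -1.401], [71.9, 84.5, -0.0, 0, 0, -1.421], [75.2, 84.9, -0.0, 0, 0, -1.461], [78.6, 85.2, -0.0, 0, 0, -1.501]]
```

Emit:
carry_out --deltas '[0.4,8.6,0,0,0,-0.1,1.6,17,0,0,0,-0.2,3.7,25.3,0,0,0,-0.3,6.6,33.2,0,0,0,-0.4,10.2,40.9,0,0,0,-0.5,14.6,48.2,0,0,0,-0.6,19.7,55,0,0,0,-0.7,19.7,55,0,0,0,-0.7]'

```text
t: 9.7
ee_pos: [0.6044, -0.2186, 0.0778]
orientation: [180.0, -0.1, 130.5]
wrist_force: [-3.1, 5.3, 7.8]
width: 0.015
```

Run:
```python
from plan import *
from h import *
v=np.load("fit.npy");c=v[:3];l0=v[4]
W=[(*toW(c,post(l,.077))[:2],.077,90+np.degrees(l-l0)) for l in l0+np.array([.7,.8,.9,1,1.1,1.2,1.3,1.4,1.45,1.5,1.55])]
print(W[0]); print(plan(W[0],W[1:]))
```

```text
(np.float64(0.6044006903331782), np.float64(-0.2201787609736258), 0.077, np.float64(130.10704565915762))
[[0.4, 8.5, -0.0, 0, 0, -0.1], [1.6, 16.9, -0.0, 0, 0, -0.2], [3.7, 25.1, -0.0, 0, 0, -0.3], [6.5, 33.1, -0.0, 0, 0, -0.4], [10.2, 40.8, -0.0, 0, 0, -0.5], [14.6, 48.1, -0.0, 0, 0, -0.6], [19.7, 54.9, -0.0, 0, 0, -0.7], [22.5, 58.1, -0.0, 0, 0, -0.75], [25.4, 61.1, -0.0, 0, 0, -0.8], [28.5, 64.0, -0.0, 0, 0, -0.85]]
```

Emit:
carry_out --deltas '[0.4,8.5,0,0,0,-0.1,1.6,16.9,0,0,0,-0.2,3.7,25.1,0,0,0,-0.3,6.5,33.1,0,0,0,-0.4,10.2,40.8,0,0,0,-0.5,14.6,48.1,0,0,0,-0.6,19.7,54.9,0,0,0,-0.7,22.5,58.1,0,0,0,-0.75,22.5,58.1,0,0,0,-0.75,22.5,58.1,0,0,0,-0.75]'

```text
t: 10.53
ee_pos: [0.6319, -0.1678, 0.0777]
orientation: [-179.8, -0.3, 173.1]
wrist_force: [-13.0, -10.6, 8.2]
width: 0.0152
```

Emit:
carry_out --deltas '[2,1.5,0,0,0,0,3,3,0,0,0,0,3,4,0,0,0,0,3,4,0,0,0,0,3,4,0,0,0,0]'

```text
t: 10.95
ee_pos: [0.6314, -0.1674, 0.0781]
orientation: [-179.4, 0.2, 173.0]
wrist_force: [-0.8, -28.7, -1.7]
width: 0.0152
```

```bash
python3 look.py c 1.4 1.5
```

```text
(no output)
```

View pics/cs.png

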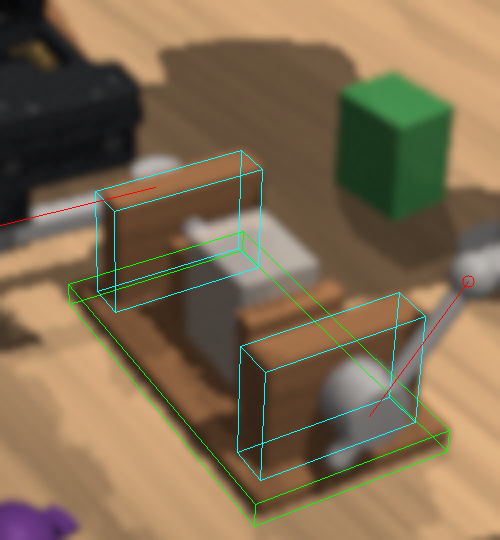

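The lever is hard against its stop: 29 N moved it only 0.4 mm. I'll relax the push, open and lift away.

Emit:
carry_out --deltas '[0,-2,0,0,0,0,0,-3,0,0,0,0,0,-3,0,0,0,0]'

```text
t: 11.3
ee_pos: [0.6314, -0.1677, 0.078]
orientation: [-179.7, 0.2, 173.1]
wrist_force: [0.8, -15.0, 0.6]
width: 0.015
```

Emit:
carry_out --deltas '[0,0,0,0,0,0,0,0,0,0,0,0,0,0,0,0,0,0,0,0,0,0,0,0,0,0,0,0,0,0,0,0,-30,0,0,0,0,0,-60,0,0,0,0,0,-100,0,0,0,0,0,-100,0,0,0]' --fingers 44

```text
t: 12.05
ee_pos: [0.6331, -0.1647, 0.1852]
orientation: [-179.8, 0.7, 173.2]
wrist_force: [0.8, -0.0, 1.5]
width: 0.0439
```

Run:
```python
from station import snapshot,monitor,regions_of
from h import *
v=np.load("fit.npy");s=monitor.state();print(s["ee_pos"],s["wrist_force"])
p=snapshot("wrist");im=p["img"].copy()
for l,col in((1.4,(0,255,0)),(1.5,(0,0,255))):
    u=proj(p,toW(v[:3],post(l,.075)));print(u);cv2.circle(im,tuple(int(k) for k in u),4,col,1)
cv2.imwrite("pics/w4.png",im)
```

```text
[ 0.63312642 -0.16473273  0.18519088] [ 0.81265202 -0.01999112  1.52000775]
[307.21518805 243.2228334 ]
[321.53084996 244.43170855]
```

View pics/w4.png

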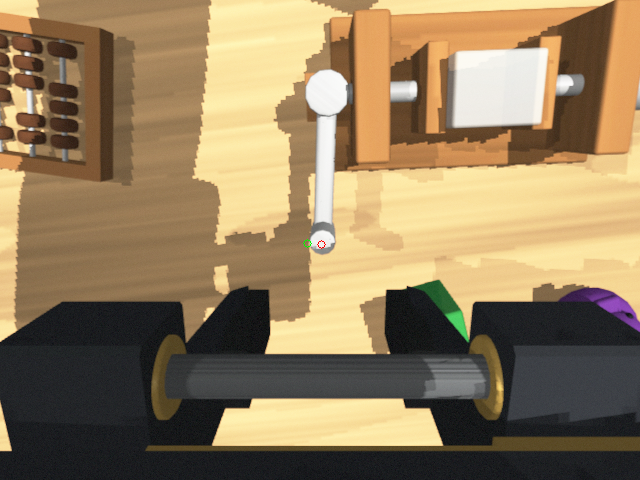

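The lever reads about 1.5 and both jaws touch the block. I'll move the arm out of the way for a last look at the nut and the bystanders.

Emit:
carry_out --deltas '[0,0,-40,0,0,0,80,-40,-80,0,0,0,160,-160,-80,0,0,0,160,-200,-80,0,0,0,160,-200,-80,0,0,0,160,-200,-80,0,0,0,160,-200,-80,0,0,0,160,-200,-80,0,0,0,160,-200,-80,0,0,0]'

```text
t: 12.85
ee_pos: [0.4459, -0.3459, 0.2564]
orientation: [180.0, -0.1, 172.9]
wrist_force: [-0.1, 0.1, -0.4]
width: 0.0438
```

```bash
python3 look.py d 1.4 1.5
python3 - <<'E'
from station import snapshot,monitor,regions_of
import cv2
p=snapshot("top");cv2.imwrite("pics/topd.png",p["img"])
for l in ["duck","top","beads"]:
    for r in regions_of(p,l)[:1]: print(l,round(r["score"],2),r["rect"])
E
```

```text
duck 0.93 [278.4, 145.7, 305.8, 180.3]
top 0.81 [311.5, 304.7, 339.2, 330.2]
beads 0.67 [440.0, 234.2, 507.0, 283.2]
```

View pics/ds.png

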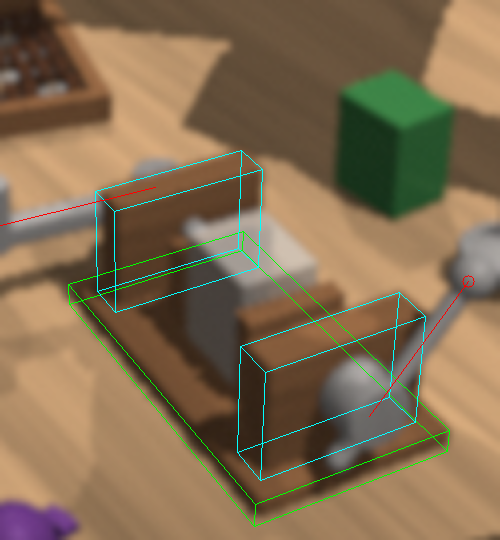

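View pics/dt.png

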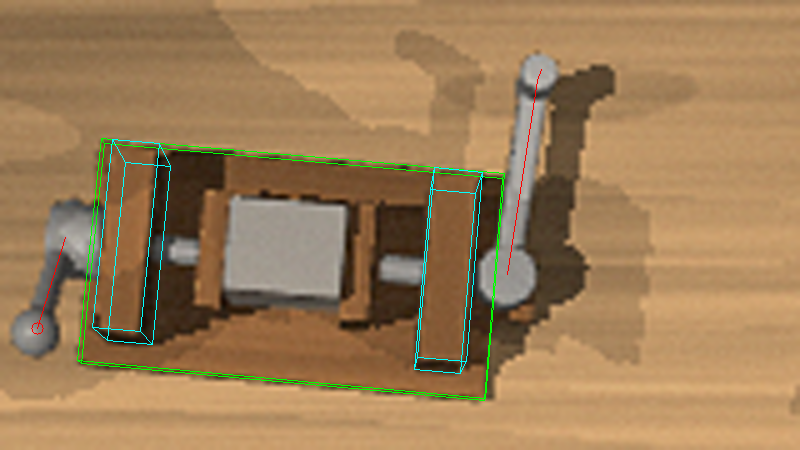

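The top view agrees with nut 1.4 and lever 1.5. A dark strip shows beside the block on the lever side, so I'll enlarge it before handing in.

Run:
```python
import cv2,numpy as np
a=cv2.imread("pics/top0.png")[225:270,310:360];b=cv2.imread("pics/topd.png")[225:270,310:360]
cv2.imwrite("pics/cmp.png",np.hstack([cv2.resize(k,None,fx=8,fy=8,interpolation=cv2.INTER_NEAREST) for k in (a,b)]))
s=cv2.imread("pics/topd.png"); cv2.imwrite("pics/fullc.png",s)
from station import snapshot
p=snapshot("scene");cv2.imwrite("pics/sc2.png",cv2.resize(p["img"][225:305,290:360],None,fx=8,fy=7,interpolation=cv2.INTER_CUBIC))
```

```text
(no output)
```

View pics/cmp.png

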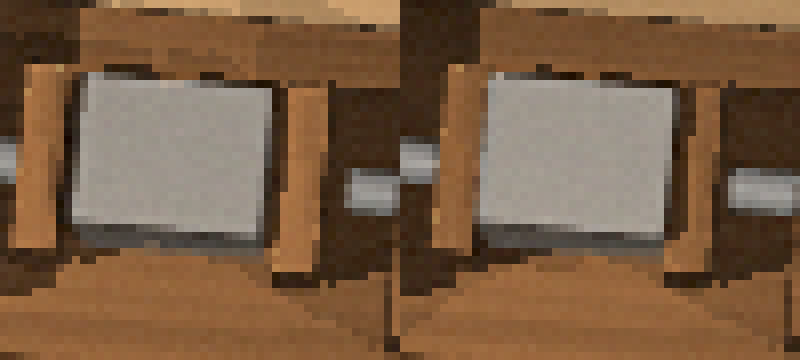

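View pics/sc2.png

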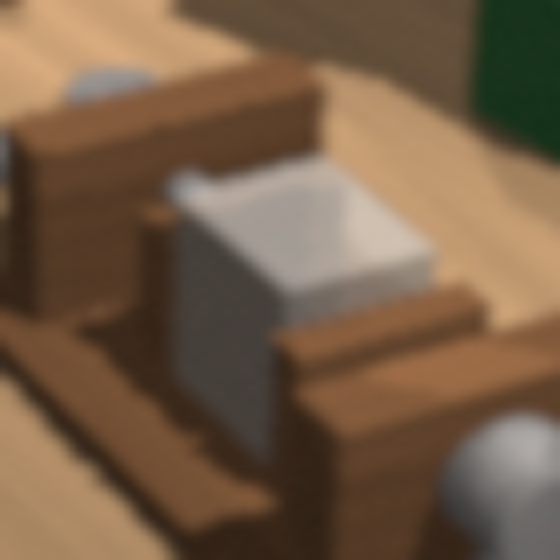

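View pics/fullc.png

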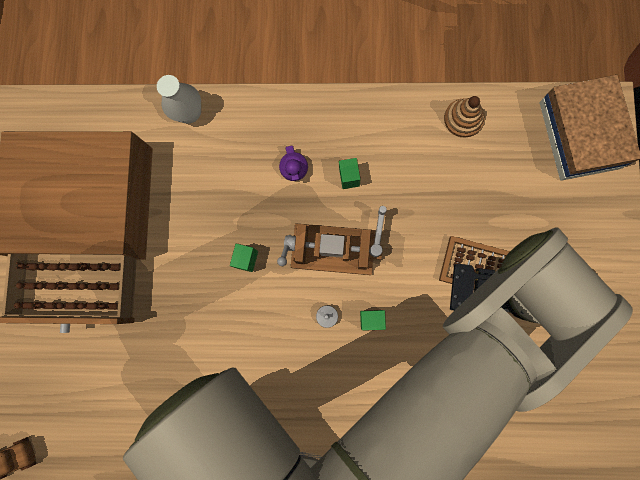

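The enlarged crops explain the strip. The block stands 12 mm above the jaws and its shadow falls on the jaw top. At the unshaded corner, block and jaw meet with no gap. The nut jaw moved about 6 mm and the cam jaw about 2 mm, which takes up the 7 mm of play. The duck, top and beads are where they were.

```bash
python3 -c "
from station import ticket
print(ticket.hand_in())"
```

```text
the job is handed in; nothing more can be done
None
```

The job is done and handed in at about 13 s of the 56 s allowed, and the block is held upright between the jaws. I swung the nut handle over to its stop first. Then I swung the cam lever to its stop, let go and moved the arm clear.

- **Nut:** it resisted with about 20 N at the end of its swing. The wrist and top pictures put the ball within about 1–3 pixels of the position for value 1.4. In the scene picture the ball sat 3–4 pixels off, with the steel top close behind it.
- **Lever:** 29 N moved it only 0.4 mm further. After release, the wrist and top pictures show it at about 1.5.
- **Block:** both jaws meet it. The top picture shows a dark strip on the lever side. I took it to be the block's shadow on the lower jaw, since there is no gap at the unshaded corner.
- **Bystanders:** the duck and the top are where they were. The network's box for the bead frame differed from the first one, because the arm hid part of the frame in that view. The visible part had not moved.

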